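# Rock the angle gauge to its set fork and hold it for the tilt logger

### The job

The tilt logger screwed to the back of the angle gauge has to learn its alarm angle: pull the gauge straight up out of the sprung catches of its black storage shoe, and set its V foot gently astride the round stud of the pivot stand, upright at first. Then, with the foot staying lightly seated on the stud, rock the gauge sideways about the stud until its swinging pointer settles in the middle of the fork that is clamped on the dial, and finish holding it still there, gripped and resting on the stud; leave the other things on the bench as they lie.

Things in the scene. Friction and masses are not known exactly. Their poses are not given: they have to be found in the camera images.
- gauge: pendulum angle gauge, 172 mm tall, about 0.45 kg. Origin: centre of its foot's underside; z up, dial faces -x (about towards the robot), x along the groove. Steel foot 44 (x) by 60 (y) by 24 mm with a 90 degree V groove underneath, 26 mm wide, 13 mm deep. Dial housing 112 mm diameter, x -14 to +10 mm, centre at z = 78 mm, clear cover. Grey tilt logger on its back, to x = +28 mm
- grip (a point): middle of the aluminium grip lug on top of the gauge, 154 mm above the gauge's origin, axes as the gauge's. Lug 18 mm thick (x), 44 mm wide (y), its flanks free from z = 134 to 172 mm: close the fingers along x, from above
- vee (a point): point in the gauge's frame, 1.7 mm above the origin, where the axis of the 16 mm stud lies when the V foot is seated on it; axes as the gauge's
- pointer_tip (a point): tip of the pendulum pointer, 41 mm from the pointer's pivot, which lies 78 mm above the gauge's origin; it hangs straight down by gravity, swings freely and settles in about 1.5 s
- fork_gap (a point): middle of the gap between the two prongs of the fork (7 mm gap), at the same 41 mm radius as the pointer's tip: here the tip shall come to rest
- pointer (a joint): angle of the pointer on the dial, 0 at the scale's middle (6 o'clock), rad. Equals the gauge's lean about its own +x axis: positive when its top leans to its -y side (to the right for someone looking at the dial from the robot)
- fork (a joint): angle of the fork on the dial, same zero and same sense as the pointer: the lean at which the pointer stands in the fork. Set between 0.2 and 0.42 rad and clamped fast; the robot cannot shift it
- shoe: fixed black storage shoe, base 92 by 116 mm; the foot stands on its 6 mm floor inside walls to 24 mm height (0.8 mm play). Origin: centre of its underside, axes as the parked gauge's. Two spring ball plungers catch over the foot's toes: straight up it takes some 8 to 10 N more than the weight over the first 5 mm, then they push it out; clear of the walls after 20 mm
- stand: fixed pivot stand: steel base plate 124 mm (x) by 96 mm (y) by 12 mm, two aluminium pillars at x = -41 and +41 mm (each 16 mm along x, top 77 mm above the bench) that carry the round steel stud. Origin: centre of its underside, x along the stud
- stud_mid (a point): middle of the stud's axis, 60 mm above the bench; stud diameter 16 mm, free between the pillars for x from -33 to +33 mm, axes as the stand's. The foot fits both ways round. The seat is stiff: 10 N of pressing down moves a held gauge only about 0.5 mm
- screwdriver: loose red screwdriver, 198 mm, bystander; origin under its middle
- hex_key: loose black hex key, 104 mm, bystander; origin under its middle
- prox: loose proximity sensor with a cable end, 113 mm, bystander; origin under its middle

How it is judged (in metres and radians):
On the way, in this order (a step that is already met when the one before it is completed fails the run):
1. the gauge has been pulled out of the shoe: its foot is more than 25 mm above the shoe's floor (z of gauge in the frame of shoe above 0.031 m and contact force between the fingers and gauge above 1 N), for 0.1 s.
2. the V foot sits on the stud between the pillars, the gauge upright within 6 degrees (y of vee in the frame of stud_mid between -0.002 and 0.002 m and z of vee in the frame of stud_mid between -0.003 and 0.002 m and contact force between gauge and stand above 0.3 N and angle between gauge's own z axis and vertical below 0.105 rad), for 0.2 s.
At the end, for the whole second after the job is handed in: The gauge is gripped and still (under 10 mm/s), its V foot seated on the stud (stud axis within 2 mm of its seat, along it within 12 mm and 7 degrees) and pressing on it with 0.3 to 25 N; the settled pointer's tip is within 2.5 mm (3.5 degrees) of the middle of the fork's gap (distance between pointer_tip and fork_gap below 0.0025 m and velocity of joint pointer between -0.3 and 0.3 rad/s and y of vee in the frame of stud_mid between -0.002 and 0.002 m and z of vee in the frame of stud_mid between -0.003 and 0.002 m and x of vee in the frame of stud_mid between -0.012 and 0.012 m and angle between the x axis of gauge and the x axis of stand, either way round below 0.12 rad and contact force between gauge and stand between 0.3 and 25 N and contact force between the fingers and gauge above 2 N and linear speed of gauge below 0.01 m/s); the arm keeps its last pose, push and grip.
It fails at once if the gauge is slammed or forced onto the stud (over 45 N) (contact force between gauge and stand above 45 N).
It fails at once if the gauge is dropped or tipped over (leaning more than 50 degrees) (angle between gauge's own z axis and vertical above 0.87 rad).
It fails at once if a bystander is shifted by more than 20 mm (distance of any of screwdriver, hex_key, prox from where it was at the start of the episode above 0.02 m).
It also fails if it takes over 48 s, if anything falls off the work surface, if the arm or the gripper's body presses on something with over 40 N, if the wrist force passes 120 N, or if a joint passes its speed limit or range.

### The arm

A 6-joint arm with a two-finger parallel gripper is mounted at the origin on a cart in front of the work surface, level with it; the furniture and walls round the work are solid. World frame = base frame: x ahead of the robot, y to its left, z up, the work surface at z = 0. Lengths are in mm, angles in rad, forces in N, time in s.
With the tool pointing down it reaches from about 275 to 725 mm from the base axis. Payload 5.6 kg.
Tool frame: the origin (TCP) lies at the very end of the fingers, on their centre line; the grasp point (between the pads) lies 19 mm behind it (arm.grasp_offset is the distance from the TCP to the grasp point, in mm); z points along the fingers, y is the line along which they close (so a half turn about z gives the same grasp; the last joint's range is limited). The gripper opens to 85 mm and grips with 20 to 120 N. Pads are 22 mm wide; open, the fingers measure 114 mm over their backs; the gripper's body (76 mm by 85 mm) begins 54 mm behind the grasp point. The pads swing forward as they close: fully open they stand 13 mm farther back than shut.
Start: joints at [0.285, 0.255, 0.108, 0, -1.424, -0.285], TCP at [549.993, 0.025, 206.783] pointing down, gripper open.
Joint ranges: [-2.95, 2.95], [-1.21, 1.97], [-1.09, 1.5], [-2.87, 1.71], [-2.94, -0.07], [-3.05, 3.05]. Speed limits (rad/s): [2.57, 2.57, 3.14, 3.14, 3.14, 3.14].

### API

Orientations are given as a rotation vector (axis times angle).
In Python, from cell import arm gives the robot as it stands.
- The arm moves only by the shell command python3 -m inch 'ROWS' [FORCE]. ROWS is JSON, a list of rows, each an object of numbers: "gripper": the finger opening in mm, from 0 to 85.4; "dx", "dy", "dz": the shift along the tool's x, y, z in mm; "wx", "wy", "wz": the turn, a rotation vector about the tool's x, y, z in units of 6 degrees (1.0 is 6 degrees). A call has 1 to 10 rows; each row shifts and turns the commanded pose from where the row before left it, along the tool's axes as they then stand; what a row does not reach is not made up. A row lasts 1/8 s, in which the tool goes at most 62.5 mm and 10.7 degrees, less where a joint would pass 70% of its speed; a pose out of reach is approached as far as the arm can. A call with a gripper value outside its range is refused whole. The fingers move at their own pace and stop on an object; FORCE is the grip in N (left out, the last holds). Time passes only in rows, so rows that do not move let the fingers close. It gives the time, the measured TCP pose, the force, the opening and the grip force at its end, in the units of the state.
- arm.sense(): the state, without advancing time (a new reading comes with each control period).
- arm.snapshot(name): name is "scene" or "side" or "wrist"; returns a dict with "img" (420x560x3 uint8, red, green, blue), "depth" (420x560 float32, mm along the optical axis (not along the pixel's ray), 0 where there is no reading), "intrinsics" (3x3 intrinsics, pixels), "position" and "rotation" of the camera in the world; the wrist camera has in their place "tool_from_camera" (4x4, takes a point from camera to tool coordinates, whose origin is the TCP and whose axes are the flange's). Camera axes: x right, y down, z forward; pixel columns grow to the right and rows downward; lengths in mm; the calibration is good to about 2 mm. A picture is of the moment at which its call begins: read the wrist's pose just before it.
- arm.close_job(): hands the job in; it is judged then, once.
The state is a dict: "time": time; "joint_positions": joint angles; "joint_velocities": joint speeds; "joint_torque": joint torques, N m; "tool_pos": TCP position; "tool_rot": TCP orientation; "force": force on the tool from outside, world axes, zero at the start; "wrist_torque": the same for the moment, N m; "finger_gap": finger opening in mm; "grip_force": force on a finger pad.
Only numpy, scipy, OpenCV 4.12 (cv2) and the standard library are available. Lean on these libraries where they do the work, as an engineer would, in place of code of your own. Each camera call takes 0.05 s, during which the arm holds its last target. There are 200 camera calls.

## Working session

There is one attempt and no reset: what is moved stays moved. The work goes in short steps, Python scripts to look and compute and a shell command to move; the robot and the scene stay as the last step left them, time stands still between calls to the robot, and variables do not carry over. Pictures are saved under pics/ and viewed, at most 10 in all, crops included, and the job is handed in when it is done.

```bash
mkdir -p pics; ls
cat > h.py <<'E'
import numpy as np, cv2, json
from cell import arm
from scipy.spatial.transform import Rotation as R
def snap(n):
    st=arm.sense(); s=arm.snapshot(n)
    if n=="wrist":
        T=np.eye(4);T[:3,:3]=R.from_rotvec(st["tool_rot"]).as_matrix();T[:3,3]=st["tool_pos"]
        C=T@np.array(s["tool_from_camera"])
    else:
        C=np.eye(4); r=np.array(s["rotation"]); C[:3,:3]=r if r.shape==(3,3) else R.from_rotvec(r).as_matrix(); C[:3,3]=s["position"]
    s["C"]=C; return s
def cloud(s):
    K=np.array(s["intrinsics"]);d=s["depth"];v,u=np.indices(d.shape)
    p=np.stack([(u-K[0,2])/K[0,0]*d,(v-K[1,2])/K[1,1]*d,d],-1)
    return p@s["C"][:3,:3].T+s["C"][:3,3]
def ray(s,u,v):
    K=np.array(s["intrinsics"]); d=s["C"][:3,:3]@np.array([(u-K[0,2])/K[0,0],(v-K[1,2])/K[1,1],1]); return s["C"][:3,3],d/np.linalg.norm(d)
def onplane(s,u,v,z):
    o,d=ray(s,u,v); return o+d*(z-o[2])/d[2]
def save(s,f): cv2.imwrite(f,cv2.cvtColor(s["img"],cv2.COLOR_RGB2BGR))
E
python3 - <<'E'
from h import *
st=arm.sense();print({k:np.round(v,3) for k,v in st.items()})
S={}
for n in("scene","side","wrist"):
    s=snap(n);save(s,f"pics/{n}0.png");np.save(f"{n}0.npy",s,allow_pickle=True);print(n,np.round(s["C"],3).tolist(),np.round(s["intrinsics"],1).tolist())
E
python3 -c "
import cv2,numpy as np
cv2.imwrite('pics/a.png',cv2.resize(np.hstack([cv2.imread('pics/scene0.png'),cv2.imread('pics/side0.png')]),(800,300)))"
```

```text
pics
{'time': np.float64(0.0), 'joint_positions': array([ 0.285,  0.256,  0.107, -0.   , -1.424, -0.285]), 'joint_velocities': array([ 0.   ,  0.001,  0.001, -0.   , -0.001,  0.001]), 'joint_torque': array([-0.0000e+00, -3.8663e+01,  2.3793e+01,  5.3650e+00, -6.0000e-03,
       -0.0000e+00]), 'tool_pos': array([5.49455e+02, 6.30000e-02, 2.05881e+02]), 'tool_rot': array([ 2.22e+00, -2.22e+00, -2.00e-03]), 'force': array([ 0.259, -0.49 ,  0.144]), 'wrist_torque': array([-0.018, -0.004,  0.024]), 'grip_force': np.float64(0.0), 'finger_gap': np.float64(85.266)}
scene [[-0.851, -0.238, 0.469, 94.146], [-0.526, 0.41, -0.745, 848.779], [-0.014, -0.881, -0.474, 574.662], [0.0, 0.0, 0.0, 1.0]] [[421.4, 0.0, 277.3], [0.0, 421.4, 209.5], [0.0, 0.0, 1.0]]
side [[-0.991, -0.069, 0.115, 427.497], [-0.133, 0.395, -0.909, 1021.355], [0.017, -0.916, -0.4, 514.801], [0.0, 0.0, 0.0, 1.0]] [[461.7, 0.0, 271.1], [0.0, 461.7, 206.4], [0.0, 0.0, 1.0]]
wrist [[-1.0, 0.0, -0.001, 550.747], [-0.0, 0.955, 0.297, -76.69], [0.001, 0.297, -0.955, 373.505], [0.0, 0.0, 0.0, 1.0]] [[322.1, 0.0, 281.4], [0.0, 322.1, 203.5], [0.0, 0.0, 1.0]]
```

View pics/scene0.png

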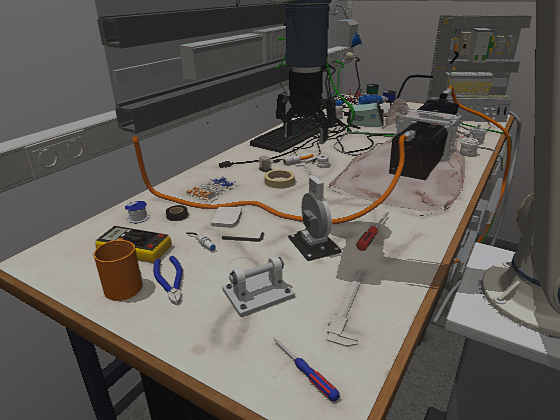

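View pics/side0.png

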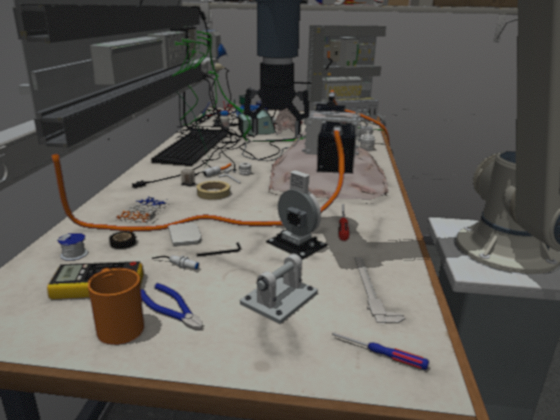

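The scene view shows the gauge standing in its shoe at about (317,215), with the pivot stand at (258,285). The screwdriver is at (370,235), the hex key at (243,237) and the prox sensor at (203,242). In the side view the gauge is at (298,215) and the stand at (280,290). Next I'll measure them with depth.

Run:
```python
from h import *
for n,bg,bs in(("scene",(285,170,345,262),(215,250,305,320)),("side",(265,165,330,258),(235,250,325,325))):
    s=np.load(n+"0.npy",allow_pickle=True).item();P=cloud(s)
    def sub(b): return P[b[1]:b[3],b[0]:b[2]].reshape(-1,3),s["img"][b[1]:b[3],b[0]:b[2]].reshape(-1,3)
    p,c=sub(bg); 
    for lo,hi in((141,176),(60,100),(7,30)):
        q=p[(p[:,2]>lo)&(p[:,2]<hi)&(p[:,0]>250)&(p[:,0]<650)&(p[:,1]>-50)]
        r=cv2.minAreaRect(q[:,:2].astype(np.float32)); print(n,"gauge",lo,hi,len(q),np.round(q.mean(0)),np.round(q.min(0)),np.round(q.max(0)),np.round(r[0]),np.round(r[1]),round(r[2],1))
    t=p[(p[:,2]>168)&(p[:,2]<182)];r=cv2.minAreaRect(t[:,:2].astype(np.float32));print(" lugtop",len(t),np.round(t.mean(0),1),r)
    p,c=sub(bs)
    for lo,hi in((70,82),(52,70),(7,16)):
        q=p[(p[:,2]>lo)&(p[:,2]<hi)]
        if len(q)<4: print(n,lo,len(q));continue
        r=cv2.minAreaRect(q[:,:2].astype(np.float32)); print(n,"stand",lo,hi,len(q),np.round(q.mean(0)),np.round(q.min(0)),np.round(q.max(0)),np.round(r[0]),np.round(r[1]),round(r[2],1))
s=np.load("side0.npy",allow_pickle=True).item()
a=cv2.resize(cv2.cvtColor(s["img"][160:330,225:355],cv2.COLOR_RGB2BGR),None,fx=3.4,fy=3.4,interpolation=2)
s=np.load("wrist0.npy",allow_pickle=True).item();P=cloud(s)
b=cv2.cvtColor(s["img"],cv2.COLOR_RGB2BGR); b=cv2.resize(b,(353,265)); 
o=np.zeros((578,800,3),np.uint8);o[:a.shape[0],:442]=a;o[:265,445:798]=b;cv2.imwrite("pics/b.png",o)
```

```text
scene gauge 141 176 208 [481.  66. 159.] [465.  51. 141.] [507.  77. 176.] [487.  64.] [19. 45.] 79.0
scene gauge 60 100 493 [473.  83.  85.] [433.  33.  60.] [534. 101. 100.] [491.  73.] [ 39. 111.] 67.1
scene gauge 7 30 642 [490.  66.  16.] [415. -32.   7.] [618. 123.  30.] [525.  31.] [ 91. 214.] 54.6
 lugtop 116 [483.9  61.7 176. ] ((485.1681823730469, 58.47557067871094), (18.654314041137695, 44.59007263183594), 53.83186340332031)
scene stand 70 82 179 [499. 288.  75.] [465. 235.  70.] [536. 333.  79.] [499. 284.] [111.  26.] 58.1
scene stand 52 70 457 [497. 291.  64.] [463. 231.  52.] [538. 337.  70.] [500. 284.] [119.  35.] 61.0
scene stand 7 16 1429 [493. 292.  12.] [429. 101.   7.] [572. 360.  16.] [482. 234.] [243. 116.] 70.2
side gauge 141 176 307 [487.  66. 159.] [466.  46. 141.] [509.  80. 176.] [489.  60.] [21. 46.] 55.0
side gauge 60 100 791 [485.  88.  82.] [434.  32.  60.] [537. 255. 100.] [469. 136.] [ 92. 230.] 11.5
side gauge 7 30 578 [492.  69.  19.] [426. -39.   7.] [576. 122.  30.] [514.  38.] [ 87. 182.] 50.1
 lugtop 117 [486.7  63.7 173.5] ((487.64501953125, 59.12144470214844), (20.329086303710938, 44.74196243286133), 50.454124450683594)
side stand 70 82 173 [504. 294.  74.] [468. 239.  70.] [537. 336.  78.] [500. 287.] [110.  27.] 59.1
side stand 52 70 503 [501. 297.  63.] [463. 243.  52.] [540. 340.  70.] [503. 289.] [115.  34.] 59.5
side stand 7 16 1376 [495. 300.  11.] [431. 100.   7.] [573. 363.  16.] [478. 233.] [251. 109.] 65.7
```

View pics/b.png

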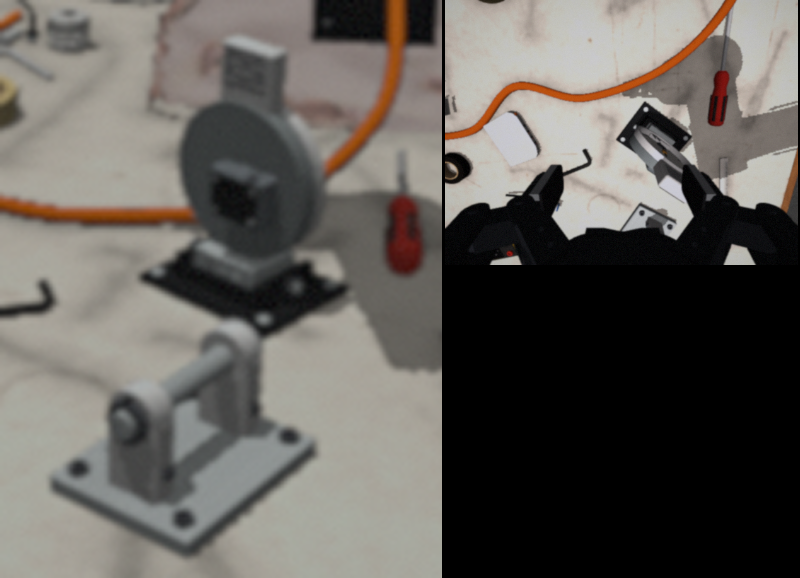

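The crop confirms the logger faces the camera, so gauge +x points roughly along 52° in the world frame. The stud axis runs along about 59°. I'll move above the gauge, turn the wrist by 52° and look from near.

```bash
python3 -m inch '[{"dx":-20,"dy":21,"dz":-20},{"dx":-20,"dy":21,"dz":-20},{"dx":-19,"dy":20,"dz":-20},{"wz":-1.7},{"wz":-1.7},{"wz":-1.7},{"wz":-1.7},{"wz":-1.8},{"dz":0},{"dz":0}]'
cat > m.py <<'E'
from h import *
import sys
st=arm.sense();s=snap("wrist");save(s,sys.argv[1]);np.save("w.npy",s,allow_pickle=True);P=cloud(s).reshape(-1,3)
print(np.round(st["tool_pos"],1),np.round(R.from_rotvec(st["tool_rot"]).as_matrix(),3).tolist())
def box(n,c,r,lo,hi):
    q=P[(np.hypot(P[:,0]-c[0],P[:,1]-c[1])<r)&(P[:,2]>lo)&(P[:,2]<hi)]
    if len(q)<9: print(n,len(q));return
    a=cv2.minAreaRect(q[:,:2].astype(np.float32));print(n,len(q),np.round(q.mean(0),1),np.round(a[0],1),np.round(a[1],1),round(a[2],1))
box("lug top",(487,59),40,165,190)
box("lugflank",(487,59),40,140,190)
box("stand top",(500,286),70,64,90)
box("pillar",(500,286),70,25,90)
box("plate",(500,286),90,8,18)
E
python3 m.py pics/w1.png
```

```text
[549.6   0.  206.1] [[-0.0, -1.0, -0.001], [-1.0, 0.0, -0.0], [0.0, 0.001, -1.0]]
lug top 1296 [496.2  50.7 176.5] [490.3  55.7] [19.5 42.6] 53.6
lugflank 1994 [496.3  48.4 167.8] [489.3  54.2] [23.  42.5] 54.2
stand top 0
pillar 253 [483.7 239.3  35.4] [482.8 238.4] [19.2 38.8] 82.2
plate 1698 [495.3 243.5  12.8] [492.3 263.7] [79.8 97. ] 59.5invalid input at $[0]: expected keys gripper, dx, dy, dz, wx, wy, wz
```

View pics/w1.png

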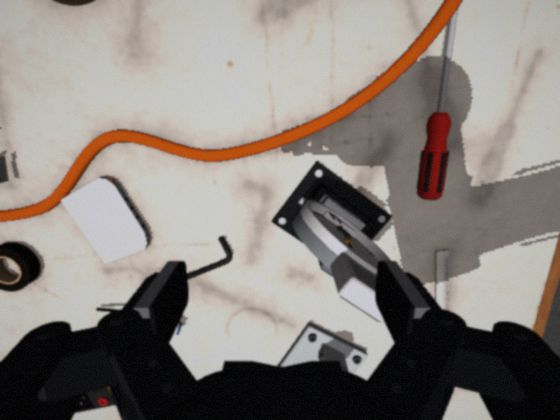

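The wrist view is from the start pose, because the move was refused: every row needs all the keys. It shows the lug at about (360,290) beside the right finger, and the stand's edge at the bottom. I'll resend the move in full.

```bash
python3 -m inch '[{"gripper":85,"dx":-20,"dy":20,"dz":-20,"wx":0,"wy":0,"wz":0},{"gripper":85,"dx":-20,"dy":20,"dz":-20,"wx":0,"wy":0,"wz":0},{"gripper":85,"dx":-18,"dy":20,"dz":-20,"wx":0,"wy":0,"wz":0},{"gripper":85,"dx":0,"dy":0,"dz":0,"wx":0,"wy":0,"wz":-1.7},{"gripper":85,"dx":0,"dy":0,"dz":0,"wx":0,"wy":0,"wz":-1.7},{"gripper":85,"dx":0,"dy":0,"dz":0,"wx":0,"wy":0,"wz":-1.7},{"gripper":85,"dx":0,"dy":0,"dz":0,"wx":0,"wy":0,"wz":-1.7},{"gripper":85,"dx":0,"dy":0,"dz":0,"wx":0,"wy":0,"wz":-1.9},{"gripper":85,"dx":0,"dy":0,"dz":0,"wx":0,"wy":0,"wz":0},{"gripper":85,"dx":0,"dy":0,"dz":0,"wx":0,"wy":0,"wz":0}]'
python3 m.py pics/w2.png
```

```text
time: 1.45
tool_pos: [489.9, 58.0, 266.7]
tool_rot: [2.964, -1.04, -0.0]
force: [-0.3, -1.0, -0.1]
finger_gap: 84.9
grip_force: 0.0
[489.9  58.  266.7] [[0.781, -0.625, -0.0], [-0.625, -0.781, -0.0], [-0.0, 0.0, -1.0]]
lug top 1160 [491.   55.  177.7] [489.5  56.2] [18.8 43.9] 54.2
lugflank 1299 [492.1  53.9 174.7] [488.5  54.8] [22.3 43.9] 54.2
stand top 1009 [513.7 293.8  70. ] [505.  285.5] [115.   33.1] 59.6
pillar 1752 [513.5 287.4  60.2] [506.  282.7] [118.8  37.8] 59.9
plate 3263 [514.2 272.   12.8] [503.8 283.2] [124.2  96.1] 59.8
```

View pics/w2.png

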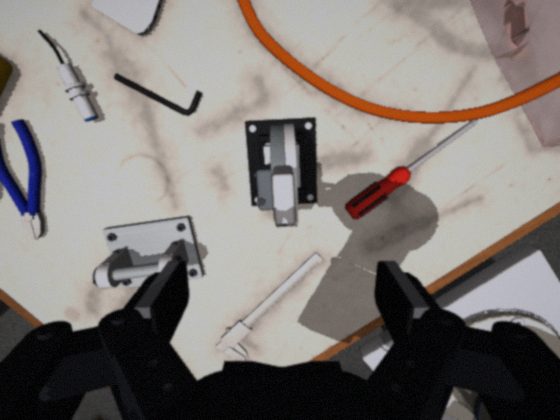

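From near, the lug top is at (489.5, 56.2, 177.7), measuring 18.8 x 43.9 mm at 54.2°. The stand plate is 124.2 x 96.1 mm, centred at (503.8, 283.2), with its axis at 59.8°. Both match the sizes given. In the picture the lug is at (285,195) and the stud at (145,270). I'll go down and grip.

```bash
python3 -m inch '[{"gripper":85,"dx":0.8,"dy":1.6,"dz":20,"wx":0,"wy":0,"wz":-0.48},{"gripper":85,"dx":0,"dy":0,"dz":30,"wx":0,"wy":0,"wz":0},{"gripper":85,"dx":0,"dy":0,"dz":30,"wx":0,"wy":0,"wz":0},{"gripper":85,"dx":0,"dy":0,"dz":28,"wx":0,"wy":0,"wz":0},{"gripper":85,"dx":0,"dy":0,"dz":15,"wx":0,"wy":0,"wz":0},{"gripper":40,"dx":0,"dy":0,"dz":0,"wx":0,"wy":0,"wz":0},{"gripper":40,"dx":0,"dy":0,"dz":0,"wx":0,"wy":0,"wz":0}]'
```

```text
time: 2.38
tool_pos: [490.5, 56.4, 145.0]
tool_rot: [-2.99, 0.96, -0.003]
force: [-0.0, 0.1, -1.1]
finger_gap: 50.9
grip_force: 0.0
```

```bash
python3 -m inch '[{"gripper":5,"dx":0,"dy":0,"dz":0,"wx":0,"wy":0,"wz":0},{"gripper":5,"dx":0,"dy":0,"dz":0,"wx":0,"wy":0,"wz":0},{"gripper":5,"dx":0,"dy":0,"dz":0,"wx":0,"wy":0,"wz":0},{"gripper":5,"dx":0,"dy":0,"dz":0,"wx":0,"wy":0,"wz":0},{"gripper":5,"dx":0,"dy":0,"dz":0,"wx":0,"wy":0,"wz":0},{"gripper":5,"dx":0,"dy":0,"dz":0,"wx":0,"wy":0,"wz":0}]' 80
```

```text
time: 3.12
tool_pos: [490.2, 56.3, 144.9]
tool_rot: [-2.991, 0.959, -0.003]
force: [-1.5, 0.2, 5.8]
finger_gap: 15.7
grip_force: 78.6
```

```bash
python3 -m inch '[{"gripper":5,"dx":0,"dy":0,"dz":-3,"wx":0,"wy":0,"wz":0},{"gripper":5,"dx":0,"dy":0,"dz":-3,"wx":0,"wy":0,"wz":0},{"gripper":5,"dx":0,"dy":0,"dz":-4,"wx":0,"wy":0,"wz":0},{"gripper":5,"dx":0,"dy":0,"dz":-6,"wx":0,"wy":0,"wz":0},{"gripper":5,"dx":0,"dy":0,"dz":-8,"wx":0,"wy":0,"wz":0},{"gripper":5,"dx":0,"dy":0,"dz":-10,"wx":0,"wy":0,"wz":0},{"gripper":5,"dx":0,"dy":0,"dz":-20,"wx":0,"wy":0,"wz":0},{"gripper":5,"dx":0,"dy":0,"dz":-30,"wx":0,"wy":0,"wz":0},{"gripper":5,"dx":0,"dy":0,"dz":-26,"wx":0,"wy":0,"wz":0},{"gripper":5,"dx":0,"dy":0,"dz":0,"wx":0,"wy":0,"wz":0}]'
python3 - <<'E'
from h import *
for n in("scene","side"):
    s=snap(n);save(s,f"pics/{n}1.png");np.save(n+"1.npy",s,allow_pickle=True)
st=arm.sense();print(np.round(st["force"],2),np.round(st["wrist_torque"],2),np.round(R.from_rotvec(st["tool_rot"]).as_matrix(),4).tolist(),np.round(st["tool_pos"],1))
a=cv2.imread("pics/scene1.png")[70:270,230:400];b=cv2.imread("pics/side1.png")[70:270,210:380]
cv2.imwrite("pics/c.png",cv2.resize(np.hstack([a,b]),(800,470),interpolation=2))
E
```

```text
time: 4.38
tool_pos: [491.1, 56.5, 256.6]
tool_rot: [-2.988, 0.959, -0.008]
force: [0.1, -0.0, -6.5]
finger_gap: 15.5
grip_force: 80.3
[-0.62 -0.11 -5.66] [-0.08 -0.    0.05] [[0.8133, -0.5818, -0.0008], [-0.5818, -0.8133, 0.0006], [-0.001, -0.0, -1.0]] [489.2  56.4 253.2]
```

View pics/c.png

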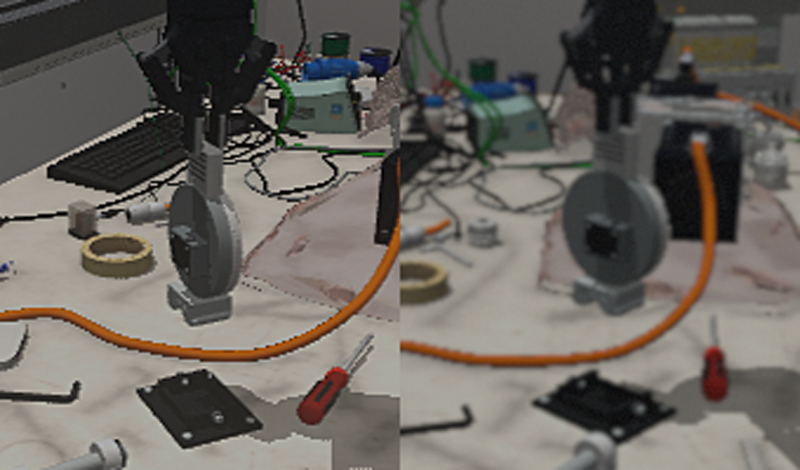

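The gauge is out of the shoe and hangs upright in the fingers, and the shoe at lower left of each half is empty. I'll carry it over the stand and turn it 5.4°.

```bash
python3 -m inch '[{"gripper":5,"dx":-10,"dy":-16,"dz":0,"wx":0,"wy":0,"wz":0},{"gripper":5,"dx":-20,"dy":-32,"dz":0,"wx":0,"wy":0,"wz":0},{"gripper":5,"dx":-20,"dy":-33,"dz":0,"wx":0,"wy":0,"wz":0},{"gripper":5,"dx":-20,"dy":-32,"dz":0,"wx":0,"wy":0,"wz":0},{"gripper":5,"dx":-20,"dy":-33,"dz":0,"wx":0,"wy":0,"wz":0},{"gripper":5,"dx":-20,"dy":-32,"dz":0,"wx":0,"wy":0,"wz":0},{"gripper":5,"dx":-9.6,"dy":-15.4,"dz":0,"wx":0,"wy":0,"wz":-0.4},{"gripper":5,"dx":0,"dy":0,"dz":0,"wx":0,"wy":0,"wz":-0.5},{"gripper":5,"dx":0,"dy":0,"dz":0,"wx":0,"wy":0,"wz":0},{"gripper":5,"dx":0,"dy":0,"dz":0,"wx":0,"wy":0,"wz":0}]'
python3 -m inch '[{"gripper":5,"dx":0,"dy":0,"dz":0,"wx":0,"wy":0,"wz":0},{"gripper":5,"dx":0,"dy":0,"dz":0,"wx":0,"wy":0,"wz":0}]'
python3 - <<'E'
from h import *
st=arm.sense();print(np.round(st["force"],2),np.round(st["tool_pos"],1),np.round(R.from_rotvec(st["tool_rot"]).as_matrix(),3).tolist())
o=[]
for n in("scene","side"):
    s=snap(n);save(s,f"pics/{n}2.png");np.save(n+"2.npy",s,allow_pickle=True)
    P=cloud(s).reshape(-1,3)
    for lo,hi in((115,138),(66,82),(8,16)):
        q=P[(np.hypot(P[:,0]-504,P[:,1]-283)<(90 if lo<20 else 68))&(P[:,2]>lo)&(P[:,2]<hi)]
        a=cv2.minAreaRect(q[:,:2].astype(np.float32));print(n,lo,len(q),np.round(q.mean(0),1),np.round(a[0],1),np.round(a[1],1),round(a[2],1),q[:,2].min())
    K=np.array(s["intrinsics"])
    c=s["C"][:3,:3].T@(np.array([504,283,90])-s["C"][:3,3]);u,v=int(K[0,0]*c[0]/c[2]+K[0,2]),int(K[1,1]*c[1]/c[2]+K[1,2]);print(u,v)
    o.append(cv2.imread(f"pics/{n}2.png")[max(v-75,0):v+75,u-65:u+65][:150])
cv2.imwrite("pics/d.png",cv2.resize(np.hstack(o),(800,460),interpolation=2))
E
```

```text
time: 5.72
tool_pos: [504.7, 282.9, 253.5]
tool_rot: [3.032, -0.819, -0.001]
force: [-0.5, -0.6, -5.1]
finger_gap: 15.5
grip_force: 80.3
time: 5.98
tool_pos: [504.9, 282.9, 253.9]
tool_rot: [-3.033, 0.819, -0.0]
force: [-0.9, 0.2, -5.3]
finger_gap: 15.1
grip_force: 80.3
[-0.94  0.19 -5.28] [504.9 282.9 253.9] [[0.864, -0.503, 0.0], [-0.503, -0.864, 0.0], [0.0, -0.0, -1.0]]
scene 115 287 [489.4 298.4 127.8] [498.5 299.9] [68.8 35.7] 9.9 116.72246794938803
scene 66 358 [499.  288.2  71.3] [500.4 283.8] [117.6  32.4] 58.8 66.00052979634751
scene 8 1392 [493.8 292.1  12.6] [500.8 283.5] [124.3  99.3] 59.6 8.02195933723749
255 258
side 115 463 [500.8 301.5 128.5] [502.5 287.4] [45.4 58.4] 60.9 115.13892211836094
side 66 312 [502.6 293.6  71. ] [501.6 287.4] [113.9  29.8] 59.6 66.01337832922957
side 8 1325 [495.4 301.   11.2] [501.2 286. ] [127.4  97. ] 59.1 8.00221200748831
279 256
```

View pics/d.png

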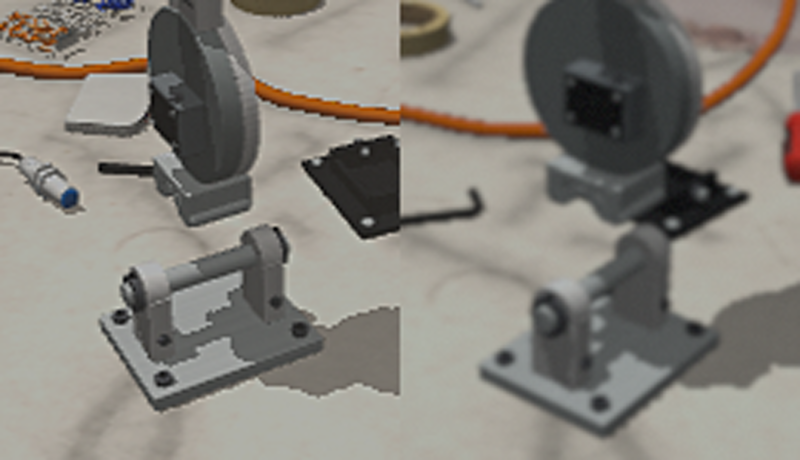

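The foot hangs above the stud between the pillars, aligned to within about 1.5 mm. In the side view the foot centre is (502.5, 287.4) and the stand (501.5, 286.7). I'll lower it.

```bash
python3 -m inch '[{"gripper":5,"dx":0,"dy":0,"dz":8,"wx":0,"wy":0,"wz":0},{"gripper":5,"dx":0,"dy":0,"dz":14,"wx":0,"wy":0,"wz":0},{"gripper":5,"dx":0,"dy":0,"dz":14,"wx":0,"wy":0,"wz":0},{"gripper":5,"dx":0,"dy":0,"dz":8,"wx":0,"wy":0,"wz":0},{"gripper":5,"dx":0,"dy":0,"dz":4,"wx":0,"wy":0,"wz":0},{"gripper":5,"dx":0,"dy":0,"dz":0,"wx":0,"wy":0,"wz":0},{"gripper":5,"dx":0,"dy":0,"dz":0,"wx":0,"wy":0,"wz":0}]'
python3 -m inch '[{"gripper":5,"dx":0,"dy":0,"dz":1,"wx":0,"wy":0,"wz":0},{"gripper":5,"dx":0,"dy":0,"dz":1,"wx":0,"wy":0,"wz":0},{"gripper":5,"dx":0,"dy":0,"dz":1,"wx":0,"wy":0,"wz":0},{"gripper":5,"dx":0,"dy":0,"dz":1,"wx":0,"wy":0,"wz":0},{"gripper":5,"dx":0,"dy":0,"dz":1,"wx":0,"wy":0,"wz":0},{"gripper":5,"dx":0,"dy":0,"dz":0,"wx":0,"wy":0,"wz":0},{"gripper":5,"dx":0,"dy":0,"dz":0,"wx":0,"wy":0,"wz":0}]'
```

```text
time: 6.95
tool_pos: [505.2, 283.3, 206.3]
tool_rot: [-3.033, 0.817, -0.001]
force: [0.7, -0.1, -5.2]
finger_gap: 14.9
grip_force: 80.3
time: 7.82
tool_pos: [504.9, 283.2, 200.8]
tool_rot: [-3.033, 0.818, -0.0]
force: [-0.1, -0.1, -4.9]
finger_gap: 15.0
grip_force: 80.3
```

No contact yet. I'll go on in 0.5 mm steps.

```bash
for i in 1; do python3 -m inch '[{"gripper":5,"dx":0,"dy":0,"dz":0.5,"wx":0,"wy":0,"wz":0},{"gripper":5,"dx":0,"dy":0,"dz":0.5,"wx":0,"wy":0,"wz":0},{"gripper":5,"dx":0,"dy":0,"dz":0.5,"wx":0,"wy":0,"wz":0},{"gripper":5,"dx":0,"dy":0,"dz":0,"wx":0,"wy":0,"wz":0},{"gripper":5,"dx":0,"dy":0,"dz":0,"wx":0,"wy":0,"wz":0}]'; done
python3 -m inch '[{"gripper":5,"dx":0,"dy":0,"dz":0.5,"wx":0,"wy":0,"wz":0},{"gripper":5,"dx":0,"dy":0,"dz":0.5,"wx":0,"wy":0,"wz":0},{"gripper":5,"dx":0,"dy":0,"dz":0,"wx":0,"wy":0,"wz":0},{"gripper":5,"dx":0,"dy":0,"dz":0,"wx":0,"wy":0,"wz":0}]'
```

```text
time: 8.45
tool_pos: [504.9, 283.2, 199.3]
tool_rot: [-3.033, 0.818, -0.0]
force: [-0.4, -0.6, -4.7]
finger_gap: 15.2
grip_force: 80.3
time: 8.95
tool_pos: [504.9, 283.1, 198.3]
tool_rot: [3.033, -0.818, 0.0]
force: [-1.1, -0.9, -6.4]
finger_gap: 15.1
grip_force: 80.3
```

```bash
python3 -m inch '[{"gripper":5,"dx":0,"dy":0,"dz":0.5,"wx":0,"wy":0,"wz":0},{"gripper":5,"dx":0,"dy":0,"dz":0.5,"wx":0,"wy":0,"wz":0},{"gripper":5,"dx":0,"dy":0,"dz":0,"wx":0,"wy":0,"wz":0},{"gripper":5,"dx":0,"dy":0,"dz":0,"wx":0,"wy":0,"wz":0}]'
python3 -c "
from h import *;s=arm.sense();print(np.round(s['wrist_torque'],2))"
```

```text
time: 9.45
tool_pos: [504.9, 283.2, 197.3]
tool_rot: [-3.033, 0.818, -0.0]
force: [0.1, -0.2, -4.1]
finger_gap: 15.3
grip_force: 80.4
[0.11 0.13 0.03]
```

```bash
python3 -m inch '[{"gripper":5,"dx":0,"dy":0,"dz":0.5,"wx":0,"wy":0,"wz":0},{"gripper":5,"dx":0,"dy":0,"dz":0,"wx":0,"wy":0,"wz":0},{"gripper":5,"dx":0,"dy":0,"dz":0,"wx":0,"wy":0,"wz":0}]'
python3 -c "
from h import *;s=arm.sense();print(np.round(s['wrist_torque'],2))"
```

```text
time: 9.82
tool_pos: [505.1, 283.2, 197.2]
tool_rot: [-3.033, 0.818, -0.001]
force: [-1.3, 0.8, -0.4]
finger_gap: 15.6
grip_force: 80.7
[ 0.03  0.25 -0.02]
```

It touched at z ≈ 197.3, just as predicted (197.2). About 1.5 N of side load remains, so I'll nudge toward tool −x and press a little more.

```bash
python3 -m inch '[{"gripper":5,"dx":-0.5,"dy":0,"dz":0.2,"wx":0,"wy":0,"wz":0},{"gripper":5,"dx":0,"dy":0,"dz":0.2,"wx":0,"wy":0,"wz":0},{"gripper":5,"dx":0,"dy":0,"dz":0,"wx":0,"wy":0,"wz":0},{"gripper":5,"dx":0,"dy":0,"dz":0,"wx":0,"wy":0,"wz":0}]'
python3 -c "
from h import *;s=arm.sense();print(np.round(s['wrist_torque'],2),np.round(s['force'],2));s=arm.sense()"
```

```text
time: 10.32
tool_pos: [504.9, 283.5, 197.2]
tool_rot: [-3.032, 0.817, -0.002]
force: [-0.5, -0.5, 4.1]
finger_gap: 15.4
grip_force: 81.4
[-0.22  0.31  0.03] [-0.46 -0.49  4.14]
```

It is seated: about 9 N of press, no side load, and z stopped moving. The dial faces away from the fixed cameras, so I need the fork angle from the first wrist picture, which saw the dial obliquely. I'll crop that.

```bash
cat > f.py <<'E'
from h import *
s=np.load("wrist0.npy",allow_pickle=True).item();K=np.array(s["intrinsics"])
a=np.deg2rad(54.2);G=np.eye(4);G[:3,:3]=R.from_euler('z',a).as_matrix();G[:3,3]=[489.5,56.2,6]
M=np.linalg.inv(G)@s["C"]  # cam->gauge
def pix(p):
    c=np.linalg.inv(M)@np.append(p,1);return np.array([K[0,0]*c[0]/c[2]+K[0,2],K[1,1]*c[1]/c[2]+K[1,2]])
def dial(u,v,x):
    d=M[:3,:3]@np.array([(u-K[0,2])/K[0,0],(v-K[1,2])/K[1,1],1]);o=M[:3,3];return o+d*(x-o[0])/d[0]
E
python3 - <<'E'
from f import *
print("cam in gauge",np.round(M[:3,3]))
for x in(-14,-8):
    print(x,"pivot",pix([x,0,78]),"tip",pix([x,0,37]),[ (t,np.round(pix([x,-41*np.sin(t),78-41*np.cos(t)]),1)) for t in(.2,.3,.42)])
i=s["img"][175:305,285:400];cv2.imwrite("pics/e.png",cv2.resize(cv2.cvtColor(i,cv2.COLOR_RGB2BGR),None,fx=4.6,fy=4.6,interpolation=cv2.INTER_CUBIC))
E
```

```text
cam in gauge [ -72. -127.  368.]
-14 pivot [352.4982746 234.3249005] tip [344.53346    219.73091187] [(0.2, array([338.8, 215.9])), (0.3, array([336.1, 214.2])), (0.42, array([333.1, 212.3]))]
-8 pivot [348.57187181 238.94938565] tip [341.07468501 223.90252705] [(0.2, array([335.4, 220.1])), (0.3, array([332.7, 218.4])), (0.42, array([329.6, 216.6]))]
```

View pics/e.png

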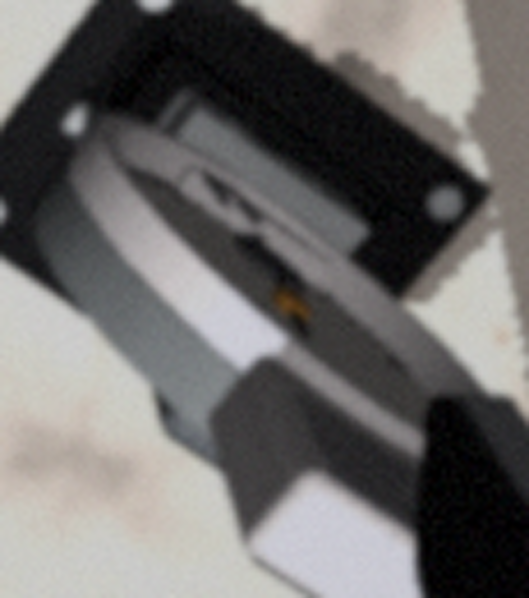

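The first view is too oblique: the hub is at about (292,302), but the fork is half hidden behind the rim at about (225,200). Since the foot fits both ways round, I'll lift off and turn the gauge half round. Its dial will then face the fixed cameras, and I can watch it on the stud as well.

```bash
python3 -m inch '[{"gripper":5,"dx":0,"dy":0,"dz":-3,"wx":0,"wy":0,"wz":0},{"gripper":5,"dx":0,"dy":0,"dz":-8,"wx":0,"wy":0,"wz":0},{"gripper":5,"dx":0,"dy":0,"dz":-15,"wx":0,"wy":0,"wz":0},{"gripper":5,"dx":0,"dy":0,"dz":-15,"wx":0,"wy":0,"wz":0},{"gripper":5,"dx":0,"dy":0,"dz":-10,"wx":0,"wy":0,"wz":0},{"gripper":5,"dx":0,"dy":0,"dz":-4,"wx":0,"wy":0,"wz":0},{"gripper":5,"dx":0,"dy":0,"dz":0,"wx":0,"wy":0,"wz":0}]'; python3 -c "
from h import *;s=arm.sense();print(np.round(s['joint_positions'],2),np.round(R.from_rotvec(s['tool_rot']).as_matrix(),3).tolist())"
```

```text
time: 11.2
tool_pos: [504.4, 283.5, 251.4]
tool_rot: [-3.033, 0.818, 0.0]
force: [-0.0, -0.2, -4.6]
finger_gap: 15.3
grip_force: 80.3
[ 0.78  0.31  0.29 -0.   -1.55  0.26] [[0.864, -0.503, -0.0], [-0.503, -0.864, 0.0], [-0.0, -0.0, -1.0]]
```

```bash
python3 -m inch '[{"gripper":5,"dx":-15,"dy":-11,"dz":-6,"wx":0,"wy":0,"wz":0},{"gripper":5,"dx":-30,"dy":-22,"dz":-11,"wx":0,"wy":0,"wz":0},{"gripper":5,"dx":-30,"dy":-22,"dz":-11,"wx":0,"wy":0,"wz":0},{"gripper":5,"dx":-30,"dy":-22,"dz":-11,"wx":0,"wy":0,"wz":0},{"gripper":5,"dx":-30,"dy":-22,"dz":-12,"wx":0,"wy":0,"wz":0},{"gripper":5,"dx":-30,"dy":-22,"dz":-11,"wx":0,"wy":0,"wz":0},{"gripper":5,"dx":-30,"dy":-21,"dz":-11,"wx":0,"wy":0,"wz":0},{"gripper":5,"dx":-14,"dy":-10,"dz":-6,"wx":0,"wy":0,"wz":0}]'
python3 -m inch '[{"gripper":5,"dx":0,"dy":0,"dz":0,"wx":0,"wy":0,"wz":1.0},{"gripper":5,"dx":0,"dy":0,"dz":0,"wx":0,"wy":0,"wz":1.7},{"gripper":5,"dx":0,"dy":0,"dz":0,"wx":0,"wy":0,"wz":1.7},{"gripper":5,"dx":0,"dy":0,"dz":0,"wx":0,"wy":0,"wz":1.7},{"gripper":5,"dx":0,"dy":0,"dz":0,"wx":0,"wy":0,"wz":1.7},{"gripper":5,"dx":0,"dy":0,"dz":0,"wx":0,"wy":0,"wz":1.7},{"gripper":5,"dx":0,"dy":0,"dz":0,"wx":0,"wy":0,"wz":1.7}]'
python3 -m inch '[{"gripper":5,"dx":0,"dy":0,"dz":0,"wx":0,"wy":0,"wz":1.7},{"gripper":5,"dx":0,"dy":0,"dz":0,"wx":0,"wy":0,"wz":1.7},{"gripper":5,"dx":0,"dy":0,"dz":0,"wx":0,"wy":0,"wz":1.7},{"gripper":5,"dx":0,"dy":0,"dz":0,"wx":0,"wy":0,"wz":1.7},{"gripper":5,"dx":0,"dy":0,"dz":0,"wx":0,"wy":0,"wz":1.7},{"gripper":5,"dx":0,"dy":0,"dz":0,"wx":0,"wy":0,"wz":1.7},{"gripper":5,"dx":0,"dy":0,"dz":0,"wx":0,"wy":0,"wz":1.7},{"gripper":5,"dx":0,"dy":0,"dz":0,"wx":0,"wy":0,"wz":0.2},{"gripper":5,"dx":0,"dy":0,"dz":0,"wx":0,"wy":0,"wz":0}]'
python3 -m inch '[{"gripper":5,"dx":0,"dy":0,"dz":0,"wx":0,"wy":0,"wz":0},{"gripper":5,"dx":0,"dy":0,"dz":0,"wx":0,"wy":0,"wz":0},{"gripper":5,"dx":0,"dy":0,"dz":0,"wx":0,"wy":0,"wz":0},{"gripper":5,"dx":0,"dy":0,"dz":0,"wx":0,"wy":0,"wz":0},{"gripper":5,"dx":0,"dy":0,"dz":0,"wx":0,"wy":0,"wz":0},{"gripper":5,"dx":0,"dy":0,"dz":0,"wx":0,"wy":0,"wz":0},{"gripper":5,"dx":0,"dy":0,"dz":0,"wx":0,"wy":0,"wz":0},{"gripper":5,"dx":0,"dy":0,"dz":0,"wx":0,"wy":0,"wz":0}]'
python3 - <<'E'
from h import *
st=arm.sense();T=R.from_rotvec(st["tool_rot"]).as_matrix();print(np.round(st["joint_positions"],2),np.round(T,3).tolist())
o=[]
for n in("scene","side"):
    s=snap(n);s["tool"]=(T,st["tool_pos"]);np.save(n+"3.npy",s,allow_pickle=True);K=np.array(s["intrinsics"])
    w=np.array(st["tool_pos"])+[0,0,-60]
    c=s["C"][:3,:3].T@(w-s["C"][:3,3]);u,v=int(K[0,0]*c[0]/c[2]+K[0,2]),int(K[1,1]*c[1]/c[2]+K[1,2]);print(n,u,v,c[2])
    o.append(cv2.resize(cv2.cvtColor(s["img"],cv2.COLOR_RGB2BGR)[v-70:v+70,u-62:u+62],(400,452),interpolation=cv2.INTER_CUBIC))
cv2.imwrite("pics/f.png",np.hstack(o))
E
```

```text
time: 12.2
tool_pos: [398.2, 522.4, 329.8]
tool_rot: [3.034, -0.814, -0.001]
force: [1.1, -0.2, -5.2]
finger_gap: 15.5
grip_force: 80.3
time: 13.08
tool_pos: [399.4, 520.6, 329.9]
tool_rot: [2.067, -2.364, 0.0]
force: [-0.6, -0.4, -4.7]
finger_gap: 15.2
grip_force: 80.3
time: 14.2
tool_pos: [399.8, 520.2, 330.1]
tool_rot: [0.28, -3.129, 0.001]
force: [0.2, -0.3, -5.1]
finger_gap: 15.5
grip_force: 80.3
time: 15.2
tool_pos: [400.2, 519.9, 330.4]
tool_rot: [-0.274, 3.13, 0.0]
force: [0.1, 0.2, -4.3]
finger_gap: 15.2
grip_force: 80.3
[ 1.15  0.51  0.8  -0.   -1.86 -2.55] [[-0.985, -0.174, 0.0], [-0.174, 0.985, 0.0], [-0.0, 0.0, -1.0]]
scene 211 257 532.8203639843168
side 346 229 550.581427842401
```

View pics/f.png

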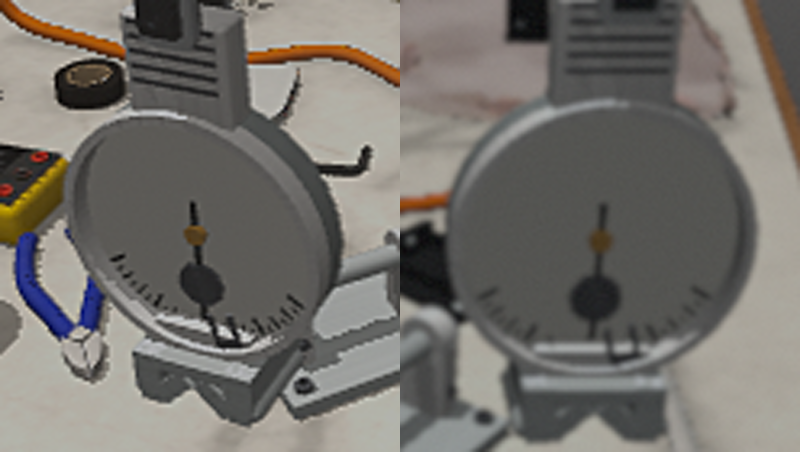

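Both views now show the dial. In the side half the hub is at (600,241), the pointer hangs to about (593,340), and the fork's prongs are at about (610,350) and (637,340). I'll cast the dial plane through both views and read the angles about the hub.

```bash
cat > g.py <<'E'
from h import *
def prof(n,xs=(-9,)):
    s=np.load(n,allow_pickle=True).item();K=np.array(s["intrinsics"]);T,p=s["tool"]
    G=np.eye(4);G[:3,0]=-T[:,1];G[:3,1]=-T[:,0];G[:3,2]=-T[:,2];G[:3,3]=np.array(p)+T[:,2]*138.9
    Mi=np.linalg.inv(s["C"])@G
    def pix(q):
        c=q@Mi[:3,:3].T+Mi[:3,3];return c[...,0]/c[...,2]*K[0,0]+K[0,2],c[...,1]/c[...,2]*K[1,1]+K[1,2]
    h=s["img"].astype(float)
    # orange hub: centroid, cast on plane
    u0,v0=map(int,pix(np.array([-9.,0,78])))
    w=s["img"][v0-12:v0+12,u0-12:u0+12].astype(float);sat=np.clip(w[...,0]-w[...,2]-35,0,None)
    vv,uu=np.indices(sat.shape);hu,hv=(sat*uu).sum()/sat.sum()+u0-12,(sat*vv).sum()/sat.sum()+v0-12
    for x in xs:
        d=np.linalg.inv(Mi)
        dr=d[:3,:3]@np.array([(hu-K[0,2])/K[0,0],(hv-K[1,2])/K[1,1],1]);hub=d[:3,3]+dr*(x-d[0,3])/dr[0]
        print(n,"hub px",round(hu,1),round(hv,1),"hub in gauge",np.round(hub,1))
        t=np.deg2rad(np.arange(-10,36,1.0));g=h.mean(2).astype(np.float32)
        rows=[]
        for r in range(28,49,2):
            q=np.stack([np.full_like(t,x),hub[1]-r*np.sin(t),hub[2]-r*np.cos(t)],-1);u,v=pix(q)
            rows.append(cv2.remap(g,u.astype(np.float32)[None],v.astype(np.float32)[None],cv2.INTER_LINEAR)[0])
        print("deg  "," ".join("%3d"%a for a in np.arange(-10,36)))
        for r,m in zip(range(28,49,2),rows): print(r,"  "," ".join("%3d"%a for a in m))
E
python3 -c "
from g import *
prof('side3.npy');prof('scene3.npy')"
```

```text
side3.npy hub px 345.6 233.0 hub in gauge [-9.   2.6 79.2]
deg   -10  -9  -8  -7  -6  -5  -4  -3  -2  -1   0   1   2   3   4   5   6   7   8   9  10  11  12  13  14  15  16  17  18  19  20  21  22  23  24  25  26  27  28  29  30  31  32  33  34  35
28     33  33  33  33  32  32  32  33  33  34  35  35  35  35  35  35  34  34  34  34  34  34  34  34  35  35  38  43  47  54  60  66  72  78  80  81  82  82  82  82  83  83  83  82  82  82
30     34  33  32  33  34  34  34  33  33  32  33  33  33  33  33  33  33  34  35  35  35  37  40  43  46  49  55  60  65  69  73  76  80  81  83  83  83  83  82  82  83  83  83  83  83  83
32     55  52  49  46  44  42  40  38  35  32  32  33  34  36  38  41  43  43  44  47  51  55  59  63  68  71  74  77  79  81  82  82  83  83  83  83  82  83  83  83  83  83  84  84  83  82
34     76  74  73  72  70  67  63  59  52  44  41  42  47  53  58  62  65  67  68  70  72  75  77  79  81  82  83  83  83  83  83  83  82  82  82  82  82  82  83  83  83  82  83  83  83  83
36     83  83  83  83  82  81  79  70  62  53  47  50  55  65  72  77  78  77  77  77  78  
[... 2878 characters left out ...]
45  32  46  64  87 106 102  98  86  75  65  56  44  32  38  46  60  76  84  88  88  84  83  88  91  89  86  73  55  48  53  60  75
44    128 141 157 178 192 187 179 165 167 177 165 132 100  69  57  51  74 114 146 183 188 183 152 113  92  69  54  38  55  73  82  90  70  42  56  80  90  91  91  90  86  68  48  54  69  83
46    190 189 187 185 185 187 189 189 190 191 190 189 149  99  56  27  75 121 171 196 192 190 188 163 131  81  23  53  93 138 183 147 108 111 109  94  82  70  61  74  85  65  35  30  54  75
48    159 163 177 164 144 131 127 139 149 152 139 127 104  82  41  53  90 127 163 161 163 171 180 187 147  89  59  37  84 130 168 196 191 180 152 131 125 116 106  97  79  62  48  47  69  89
```

The prongs are about 12.5° apart, which fits the 7 mm gap. The views disagree (15.4° and 10.7°) because the fork lies in another plane than the hub. I'll find the depth at which they agree.

```bash
cat > t.py <<'E'
from h import *
from scipy.ndimage import gaussian_filter1d
V=[]
for n in("side3.npy","scene3.npy"):
    s=np.load(n,allow_pickle=True).item();K=np.array(s["intrinsics"]);T,p=s["tool"]
    G=np.eye(4);G[:3,0]=-T[:,1];G[:3,1]=-T[:,0];G[:3,2]=-T[:,2];G[:3,3]=np.array(p)+T[:,2]*138.9
    V.append((s["img"].astype(np.float32).mean(2),K,np.linalg.inv(G)@s["C"]))
hp=[(345.6,233.0),(209.2,258.9)]
def cast(i,u,v,x):
    g,K,M=V[i];d=M[:3,:3]@np.array([(u-K[0,2])/K[0,0],(v-K[1,2])/K[1,1],1]);return M[:3,3]+d*(x-M[0,3])/d[0]
for i in(0,1): print("cam",np.round(V[i][2][:3,3]))
xs=np.arange(-20,10,.5);e=[np.linalg.norm((cast(0,*hp[0],x)-cast(1,*hp[1],x))[1:]) for x in xs];xh=xs[np.argmin(e)];print("hub x",xh,min(e),cast(0,*hp[0],xh),cast(1,*hp[1],xh))
t=np.deg2rad(np.arange(-8,33,.25))
for x0 in (-12,-9,xh):
  for dl in np.arange(-2,7,1.):
    o=[]
    for i in(0,1):
        g,K,M=V[i];Mi=np.linalg.inv(M);h=cast(i,*hp[i],x0);m=0
        for r in np.arange(38,43.1,.5):
            q=np.stack([np.full_like(t,x0+dl),h[1]-r*np.sin(t),h[2]-r*np.cos(t)],-1)@Mi[:3,:3].T+Mi[:3,3]
            m=m+np.minimum(100,cv2.remap(g,(q[:,0]/q[:,2]*K[0,0]+K[0,2]).astype(np.float32)[None],(q[:,1]/q[:,2]*K[1,1]+K[1,2]).astype(np.float32)[None],1)[0])
        m=gaussian_filter1d(m/11,3);k=[j for j in range(2,len(t)-2) if m[j]==m[j-2:j+3].min() and m[j]<85]
        o.append([(round(np.rad2deg(t[j]),1),int(m[j])) for j in k])
    print(x0,dl,o)
E
python3 t.py
```

```text
cam [-489.  114.  323.]
cam [-377. -244.  383.]
hub x -3.0 1.561021420269602 [-3.          1.25384868 76.21538573] [-3.          1.94047536 77.61728861]
-12 -2.0 [[(np.float64(-0.8), 79), (np.float64(8.5), 64), (np.float64(21.8), 57), (np.float64(30.5), 66)], [(np.float64(6.2), 47), (np.float64(19.0), 42), (np.float64(26.0), 78)]]
-12 -1.0 [[(np.float64(-0.2), 73), (np.float64(8.8), 62), (np.float64(21.8), 57), (np.float64(30.2), 69)], [(np.float64(4.8), 45), (np.float64(18.0), 43), (np.float64(24.8), 82)]]
-12 0.0 [[(np.float64(0.0), 68), (np.float64(8.8), 61), (np.float64(21.8), 59), (np.float64(30.2), 72)], [(np.float64(0.0), 56), (np.float64(3.7), 48), (np.float64(16.8), 47)]]
-12 1.0 [[(np.float64(0.5), 63), (np.float64(9.0), 61), (np.float64(21.8), 62), (np.float64(30.0), 74)], [(np.float64(-1.0), 45), (np.float64(2.2), 54), (np.float64(15.5), 53), (np.float64(31.0), 73)]]
-12 2.0 [[(np.float64(0.8), 57), (np.float64(9.0), 62), (np.float64(22.0), 65), (np.float64(29.8), 77)], [(np.float64(-2.0), 35), (np.float64(14.5), 60), (np.float64(29.8), 77)]]
-12 3.0 [[(np.float64(1.2), 5
[... 2848 characters left out ...]
), (np.float64(9.0), 64), (np.float64(22.0), 68), (np.float64(29.8), 79)], [(np.float64(-2.0), 32), (np.float64(14.8), 69)]]
-3.0 3.0 [[(np.float64(1.2), 51), (np.float64(9.2), 66), (np.float64(22.0), 71), (np.float64(29.2), 81)], [(np.float64(-2.8), 33), (np.float64(13.8), 75)]]
-3.0 4.0 [[(np.float64(1.5), 50), (np.float64(9.2), 69), (np.float64(22.0), 74), (np.float64(29.0), 82)], [(np.float64(-3.7), 34), (np.float64(13.0), 81)]]
-3.0 5.0 [[(np.float64(-6.2), 82), (np.float64(1.8), 49), (np.float64(9.5), 71), (np.float64(22.2), 77), (np.float64(28.5), 82)], [(np.float64(-4.5), 34)]]
-3.0 6.0 [[(np.float64(2.2), 48), (np.float64(9.5), 72), (np.float64(22.2), 79)], [(np.float64(-5.2), 35)]]
```

The side view hardly depends on depth: prongs at 8.7° and 21.8°, so the middle is at 15.1° (0.264 rad), inside the allowed range. The scene view agrees with the fork about 4 mm nearer the cover. The pointer reads 0° with the tool upright. I'll go back over the stand by the exact reverse moves.

```bash
python3 -m inch '[{"gripper":5,"dx":0,"dy":0,"dz":0,"wx":0,"wy":0,"wz":-1.0},{"gripper":5,"dx":0,"dy":0,"dz":0,"wx":0,"wy":0,"wz":-1.7},{"gripper":5,"dx":0,"dy":0,"dz":0,"wx":0,"wy":0,"wz":-1.7},{"gripper":5,"dx":0,"dy":0,"dz":0,"wx":0,"wy":0,"wz":-1.7},{"gripper":5,"dx":0,"dy":0,"dz":0,"wx":0,"wy":0,"wz":-1.7},{"gripper":5,"dx":0,"dy":0,"dz":0,"wx":0,"wy":0,"wz":-1.7},{"gripper":5,"dx":0,"dy":0,"dz":0,"wx":0,"wy":0,"wz":-1.7},{"gripper":5,"dx":0,"dy":0,"dz":0,"wx":0,"wy":0,"wz":-1.7}]' 100
python3 -m inch '[{"gripper":5,"dx":0,"dy":0,"dz":0,"wx":0,"wy":0,"wz":-1.7},{"gripper":5,"dx":0,"dy":0,"dz":0,"wx":0,"wy":0,"wz":-1.7},{"gripper":5,"dx":0,"dy":0,"dz":0,"wx":0,"wy":0,"wz":-1.7},{"gripper":5,"dx":0,"dy":0,"dz":0,"wx":0,"wy":0,"wz":-1.7},{"gripper":5,"dx":0,"dy":0,"dz":0,"wx":0,"wy":0,"wz":-1.7},{"gripper":5,"dx":0,"dy":0,"dz":0,"wx":0,"wy":0,"wz":-1.7},{"gripper":5,"dx":0,"dy":0,"dz":0,"wx":0,"wy":0,"wz":-0.2},{"gripper":5,"dx":0,"dy":0,"dz":0,"wx":0,"wy":0,"wz":0}]'
python3 -m inch '[{"gripper":5,"dx":15,"dy":11,"dz":6,"wx":0,"wy":0,"wz":0},{"gripper":5,"dx":30,"dy":22,"dz":11,"wx":0,"wy":0,"wz":0},{"gripper":5,"dx":30,"dy":22,"dz":11,"wx":0,"wy":0,"wz":0},{"gripper":5,"dx":30,"dy":22,"dz":11,"wx":0,"wy":0,"wz":0},{"gripper":5,"dx":30,"dy":22,"dz":12,"wx":0,"wy":0,"wz":0},{"gripper":5,"dx":30,"dy":22,"dz":11,"wx":0,"wy":0,"wz":0},{"gripper":5,"dx":30,"dy":21,"dz":11,"wx":0,"wy":0,"wz":0},{"gripper":5,"dx":14,"dy":10,"dz":6,"wx":0,"wy":0,"wz":0},{"gripper":5,"dx":0,"dy":0,"dz":0,"wx":0,"wy":0,"wz":0},{"gripper":5,"dx":0,"dy":0,"dz":0,"wx":0,"wy":0,"wz":0}]'
python3 -c "
from h import *;s=arm.sense();print(np.round(s['joint_positions'],2),np.round(s['tool_pos'],1),np.round(R.from_rotvec(s['tool_rot']).as_matrix(),3).tolist())"
```

```text
time: 16.3
tool_pos: [400.2, 519.9, 330.4]
tool_rot: [2.178, -2.264, 0.0]
force: [0.2, -0.5, -5.1]
finger_gap: 14.2
grip_force: 102.4
time: 17.3
tool_pos: [400.2, 519.9, 330.4]
tool_rot: [3.032, -0.822, -0.0]
force: [0.6, 0.2, -4.5]
finger_gap: 14.2
grip_force: 102.4
time: 18.55
tool_pos: [504.3, 284.2, 251.7]
tool_rot: [-3.032, 0.818, -0.0]
force: [0.3, -0.4, -5.6]
finger_gap: 14.5
grip_force: 102.4
[ 0.78  0.31  0.29 -0.   -1.55  0.26] [504.3 284.2 251.7] [[0.864, -0.503, 0.0], [-0.503, -0.864, 0.001], [-0.0, -0.001, -1.0]]
```

```bash
python3 -m inch '[{"gripper":5,"dx":0.5,"dy":0.3,"dz":8,"wx":0,"wy":0,"wz":0},{"gripper":5,"dx":0,"dy":0,"dz":14,"wx":0,"wy":0,"wz":0},{"gripper":5,"dx":0,"dy":0,"dz":14,"wx":0,"wy":0,"wz":0},{"gripper":5,"dx":0,"dy":0,"dz":8,"wx":0,"wy":0,"wz":0},{"gripper":5,"dx":0,"dy":0,"dz":4,"wx":0,"wy":0,"wz":0},{"gripper":5,"dx":0,"dy":0,"dz":3,"wx":0,"wy":0,"wz":0},{"gripper":5,"dx":0,"dy":0,"dz":1,"wx":0,"wy":0,"wz":0},{"gripper":5,"dx":0,"dy":0,"dz":0,"wx":0,"wy":0,"wz":0},{"gripper":5,"dx":0,"dy":0,"dz":0,"wx":0,"wy":0,"wz":0}]'
```

```text
time: 19.68
tool_pos: [504.9, 283.0, 199.7]
tool_rot: [-3.033, 0.818, -0.001]
force: [-0.4, 0.4, -4.7]
finger_gap: 14.5
grip_force: 102.4
```

```bash
python3 -m inch '[{"gripper":5,"dx":-0.3,"dy":0,"dz":0.7,"wx":0,"wy":0,"wz":0},{"gripper":5,"dx":0,"dy":0,"dz":0.7,"wx":0,"wy":0,"wz":0},{"gripper":5,"dx":0,"dy":0,"dz":0.6,"wx":0,"wy":0,"wz":0},{"gripper":5,"dx":0,"dy":0,"dz":0.4,"wx":0,"wy":0,"wz":0},{"gripper":5,"dx":0,"dy":0,"dz":0.3,"wx":0,"wy":0,"wz":0},{"gripper":5,"dx":0,"dy":0,"dz":0,"wx":0,"wy":0,"wz":0},{"gripper":5,"dx":0,"dy":0,"dz":0,"wx":0,"wy":0,"wz":0}]'
```

```text
time: 20.55
tool_pos: [504.8, 283.1, 197.3]
tool_rot: [-3.033, 0.818, -0.001]
force: [-1.6, -0.7, 0.1]
finger_gap: 14.4
grip_force: 103.1
```

It is seated with about 5 N. Now I'll rock about the stud axis, 137.3 mm below the TCP along the tool. Each 1° step is dx 2.4 with wy −0.167, starting with 3°.

```bash
python3 -m inch '[{"gripper":5,"dx":2.4,"dy":0,"dz":0.02,"wx":0,"wy":-0.167,"wz":0},{"gripper":5,"dx":2.4,"dy":0,"dz":0.02,"wx":0,"wy":-0.167,"wz":0},{"gripper":5,"dx":2.4,"dy":0,"dz":0.02,"wx":0,"wy":-0.166,"wz":0},{"gripper":5,"dx":0,"dy":0,"dz":0,"wx":0,"wy":0,"wz":0},{"gripper":5,"dx":0,"dy":0,"dz":0,"wx":0,"wy":0,"wz":0}]'
cat > r.py <<'E'
from h import *
s=arm.sense();T=R.from_rotvec(s["tool_rot"]).as_matrix();p=np.array(s["tool_pos"]);f=np.array(s["force"])+[0,0,5]
a=np.array([.8649,-.502,0]);L=137.3;piv=np.array([504.9,283.3,60])
print("lean",round(np.rad2deg(np.arctan2(-T[:,2]@a,-T[2,2])),2),"sideways lean",round(np.rad2deg(np.arcsin(-T[:,2]@np.array([.502,.8649,0]))),2))
d=T.T@(piv-(p+L*T[:,2]));print("pivot err in tool axes (move by)",np.round(d,2),"force tool axes",np.round(T.T@f,2),"world",np.round(f,2),"tq",np.round(s["wrist_torque"],2),s["time"])
E
python3 r.py
```

```text
time: 21.18
tool_pos: [511.1, 279.4, 196.9]
tool_rot: [-3.018, 0.814, 0.078]
force: [-1.3, 0.1, 4.1]
finger_gap: 15.0
grip_force: 103.5
lean 2.96 sideways lean -0.05
pivot err in tool axes (move by) [-0.22 -0.13 -0.18] force tool axes [-1.66  0.56 -9.01] world [-1.32  0.11  9.08] tq [-0.14  0.02  0.04] 21.175
```

```bash
python3 -m inch '[{"gripper":5,"dx":2.35,"dy":0,"dz":-0.1,"wx":0,"wy":-0.167,"wz":0},{"gripper":5,"dx":2.35,"dy":0,"dz":-0.05,"wx":0,"wy":-0.167,"wz":0},{"gripper":5,"dx":2.35,"dy":0,"dz":0,"wx":0,"wy":-0.167,"wz":0},{"gripper":5,"dx":2.4,"dy":0,"dz":0.02,"wx":0,"wy":-0.166,"wz":0},{"gripper":5,"dx":0,"dy":0,"dz":0,"wx":0,"wy":0,"wz":0},{"gripper":5,"dx":0,"dy":0,"dz":0,"wx":0,"wy":0,"wz":0}]'; python3 r.py
```

```text
time: 21.92
tool_pos: [519.0, 274.6, 195.9]
tool_rot: [-2.997, 0.808, 0.183]
force: [0.8, 0.2, 4.0]
finger_gap: 14.3
grip_force: 103.5
lean 6.99 sideways lean -0.01
pivot err in tool axes (move by) [ 0.14 -0.4  -0.37] force tool axes [-0.56 -0.58 -8.96] world [0.76 0.23 8.97] tq [-0.2  -0.29  0.  ] 21.925
```

```bash
python3 -m inch '[{"gripper":5,"dx":2.4,"dy":0,"dz":-0.1,"wx":0,"wy":-0.167,"wz":0},{"gripper":5,"dx":2.4,"dy":0,"dz":-0.05,"wx":0,"wy":-0.167,"wz":0},{"gripper":5,"dx":2.4,"dy":0,"dz":-0.05,"wx":0,"wy":-0.167,"wz":0},{"gripper":5,"dx":2.4,"dy":0,"dz":0,"wx":0,"wy":-0.166,"wz":0},{"gripper":5,"dx":0,"dy":0,"dz":0,"wx":0,"wy":0,"wz":0},{"gripper":5,"dx":0,"dy":0,"dz":0,"wx":0,"wy":0,"wz":0}]'; python3 r.py
```

```text
time: 22.68
tool_pos: [526.9, 269.8, 194.4]
tool_rot: [-2.972, 0.802, 0.287]
force: [0.6, -0.0, 1.1]
finger_gap: 14.5
grip_force: 103.2
lean 11.03 sideways lean 0.02
pivot err in tool axes (move by) [ 0.35 -0.61 -0.49] force tool axes [-0.65 -0.26 -6.09] world [ 0.59 -0.04  6.1 ] tq [-0.23 -0.64 -0.  ] 22.675
```

```bash
python3 -m inch '[{"gripper":5,"dx":2.45,"dy":0,"dz":-0.02,"wx":0,"wy":-0.17,"wz":0},{"gripper":5,"dx":2.45,"dy":0,"dz":0,"wx":0,"wy":-0.17,"wz":0},{"gripper":5,"dx":2.45,"dy":0,"dz":0,"wx":0,"wy":-0.17,"wz":0},{"gripper":5,"dx":2.45,"dy":0,"dz":0.02,"wx":0,"wy":-0.17,"wz":0},{"gripper":5,"dx":0,"dy":0,"dz":0,"wx":0,"wy":0,"wz":0},{"gripper":5,"dx":0,"dy":0,"dz":0,"wx":0,"wy":0,"wz":0}]'; python3 r.py
python3 - <<'E'
from h import *
o=[]
for n in("scene","side"):
    s=snap(n);K=np.array(s["intrinsics"]);c=s["C"][:3,:3].T@(np.array([515,277,130])-s["C"][:3,3]);u,v=int(K[0,0]*c[0]/c[2]+K[0,2]),int(K[1,1]*c[1]/c[2]+K[1,2])
    np.save(n+"4.npy",s,allow_pickle=True)
    o.append(cv2.resize(cv2.cvtColor(s["img"],cv2.COLOR_RGB2BGR)[v-80:v+80,u-65:u+65],(400,492),interpolation=2))
cv2.imwrite("pics/g.png",np.hstack(o))
E
```

```text
time: 23.42
tool_pos: [535.1, 265.1, 192.1]
tool_rot: [-2.944, 0.794, 0.391]
force: [-0.9, -0.1, -4.1]
finger_gap: 14.9
grip_force: 102.5
lean 15.13 sideways lean 0.03
pivot err in tool axes (move by) [ 0.45 -0.69 -0.61] force tool axes [-0.94  0.52 -0.68] world [-0.89 -0.08  0.9 ] tq [-0.39 -0.79 -0.09] 23.425
```

View pics/g.png

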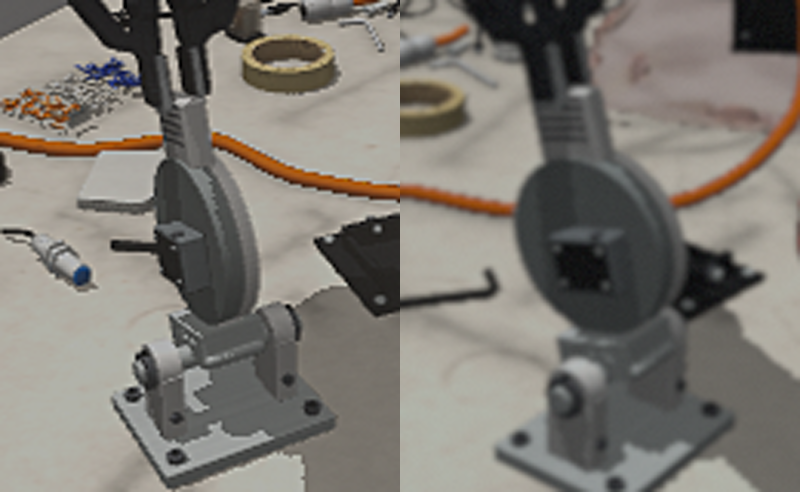

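The gauge leans 15.1° with its V foot astride the stud, between the pillars in both halves. The press has faded to about 1 N, so I'll press a little more and let the pointer settle.

```bash
python3 -m inch '[{"gripper":5,"dx":0,"dy":0,"dz":0.2,"wx":0,"wy":0,"wz":0},{"gripper":5,"dx":0,"dy":0,"dz":0.2,"wx":0,"wy":0,"wz":0},{"gripper":5,"dx":0,"dy":0,"dz":0.1,"wx":0,"wy":0,"wz":0},{"gripper":5,"dx":0,"dy":0,"dz":0,"wx":0,"wy":0,"wz":0},{"gripper":5,"dx":0,"dy":0,"dz":0,"wx":0,"wy":0,"wz":0},{"gripper":5,"dx":0,"dy":0,"dz":0,"wx":0,"wy":0,"wz":0}]'; python3 r.py
```

```text
time: 24.28
tool_pos: [535.2, 265.1, 192.1]
tool_rot: [-2.943, 0.794, 0.39]
force: [-0.6, -0.2, -3.4]
finger_gap: 14.6
grip_force: 102.5
lean 15.09 sideways lean -0.01
pivot err in tool axes (move by) [ 0.26 -0.47 -0.59] force tool axes [-0.85  0.51 -1.44] world [-0.64 -0.22  1.61] tq [-0.49 -0.68  0.07] 24.275
```

```bash
python3 -m inch '[{"gripper":5,"dx":0,"dy":0,"dz":0.2,"wx":0,"wy":0,"wz":0},{"gripper":5,"dx":0,"dy":0,"dz":0.2,"wx":0,"wy":0,"wz":0},{"gripper":5,"dx":0,"dy":0,"dz":0,"wx":0,"wy":0,"wz":0},{"gripper":5,"dx":0,"dy":0,"dz":0,"wx":0,"wy":0,"wz":0},{"gripper":5,"dx":0,"dy":0,"dz":0,"wx":0,"wy":0,"wz":0}]'; python3 r.py
```

```text
time: 24.9
tool_pos: [535.3, 265.1, 192.0]
tool_rot: [-2.943, 0.794, 0.389]
force: [-0.7, 0.2, -1.0]
finger_gap: 14.7
grip_force: 102.9
lean 15.06 sideways lean -0.03
pivot err in tool axes (move by) [ 0.07 -0.38 -0.67] force tool axes [-1.72  0.19 -3.7 ] world [-0.7   0.18  4.02] tq [-0.63 -0.7   0.06] 24.9
```

```bash
python3 -m inch '[{"gripper":5,"dx":-0.2,"dy":0,"dz":0.2,"wx":0,"wy":0,"wz":0},{"gripper":5,"dx":0,"dy":0,"dz":0.15,"wx":0,"wy":0,"wz":0},{"gripper":5,"dx":0,"dy":0,"dz":0,"wx":0,"wy":0,"wz":0},{"gripper":5,"dx":0,"dy":0,"dz":0,"wx":0,"wy":0,"wz":0},{"gripper":5,"dx":0,"dy":0,"dz":0,"wx":0,"wy":0,"wz":0},{"gripper":5,"dx":0,"dy":0,"dz":0,"wx":0,"wy":0,"wz":0},{"gripper":5,"dx":0,"dy":0,"dz":0,"wx":0,"wy":0,"wz":0},{"gripper":5,"dx":0,"dy":0,"dz":0,"wx":0,"wy":0,"wz":0},{"gripper":5,"dx":0,"dy":0,"dz":0,"wx":0,"wy":0,"wz":0},{"gripper":5,"dx":0,"dy":0,"dz":0,"wx":0,"wy":0,"wz":0}]'; python3 r.py
```

```text
time: 26.15
tool_pos: [535.2, 265.3, 191.9]
tool_rot: [-2.943, 0.793, 0.388]
force: [0.9, -1.9, 6.0]
finger_gap: 14.6
grip_force: 103.7
lean 15.03 sideways lean -0.06
pivot err in tool axes (move by) [ 0.14 -0.21 -0.72] force tool axes [ -1.2    1.15 -11.09] world [ 0.91 -1.87 11.02] tq [-0.66 -0.65  0.07] 26.15
```

The foot is seated on both flanks with about 11 N of press, leaning 15.0°, at rest and gripped. The line from stud to grip also gives 14.9°, so nothing has slipped. I'll hand the job in.

```bash
python3 -c "
from cell import arm;print(arm.close_job())"
```

```text
the job is handed in; nothing more can be done
None
```

I handed the job in with the gauge gripped and seated on the stud at about 11 N, leaning 15.0° against a measured fork angle of about 15.1°; no verdict came back, and I could not see the dial in that final pose to confirm the pointer is in the fork.

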